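# Lock the mirror carriage and hold the mirror on the orange marker

## Robot

A 7-joint arm with a two-finger parallel gripper is mounted at the origin on a cart in front of the work surface, level with it; the furniture and walls round the work are solid. World frame = base frame: x ahead of the robot, y to its left, z up, the work surface at z = 0. Lengths are in m, angles in degrees, forces in N, time in s.
With the tool pointing down it reaches from about 0.425 to 0.875 m from the base axis. Payload 4.7 kg.
Tool frame: the origin (TCP) lies at the centre of the arm's flange, where the gripper is bolted on; the fingertips stand 182 mm ahead of it and the grasp point (between the pads) lies 164 mm ahead of it; z points along the fingers, x is the direction in which the jaws open and shut, and the axes are right-handed (so a half turn about z gives the same grasp; the last joint's range is limited). The gripper opens to 87 mm and grips with 3 to 60 N. Pads are 19 mm wide; open, the fingers measure 117 mm over their backs; the gripper's body (75 mm by 190 mm) begins 51 mm behind the grasp point.
Start: joints at [71.855, 18.392, -4.016, 83.108, 1.295, 78.541, -3.26], TCP at [0.211, -0.615, 0.405] pointing down, gripper open.
Joint ranges: [-163.93, 163.93], [-17.29, 119.83], [-79.2, 71.16], [3.27, 140.29], [-89.18, 269.18], [5.43, 117.66], [-154.24, 154.24]. Speed limits (degrees/s): [147.25, 147.25, 180, 180, 180, 180, 180].

## Interface

Orientations are given as [roll, pitch, yaw] about the fixed x, y, z axes, in that order (R = Rz(yaw) Ry(pitch) Rx(roll)).
In Python, from cell import env gives the robot as it stands. The module is installed in compiled form; this text tells all that it offers.
- The arm moves only by the tool carry_out, never from a script. Its argument "increments" is a list of rows, each a list of 5 numbers: the shift along the world's x, y, z in m, then the turn about the world's z in degrees, then the gripper's target within -1 to 1 (shut at 1, half-way at 0, fully open at -1). In form: [[dx, dy, dz, spin, jaw], ...]. A call has 1 to 20 rows; each row is the pose to reach, as a shift and turn from the pose commanded when the call began; what a row does not reach only later rows make up. A row lasts 1/10 s, in which the tool goes at most 50 mm and 8.59 degrees, less where a joint would pass 70% of its speed; a pose out of reach is approached as far as the arm can. A call with a gripper value outside its range is refused whole. The fingers move at their own pace and stop on an object; "grip_force" is the grip in N (left out, the last holds). Time passes only in rows, so rows that repeat a pose let the fingers close. It gives the time, the measured TCP pose, the force and the opening at its end, in the units of the state.
- env.get_obs(): the state, without advancing time (a new reading comes with each control period).
- env.read_camera(name): name is "side" or "top"; returns (picture, depth): 400x640x3 uint8, red, green, blue; 400x640 float32, m along the optical axis (not along the pixel's ray), 0 where there is no reading.
- env.get_calibration(name): a dict with "K" (3x3 intrinsics, pixels), "camera_from_world" (4x4, takes a point from world to camera coordinates). Camera axes: x right, y down, z forward; pixel columns grow to the right and rows downward; lengths in m; the calibration is good to about 2 mm. A picture is of the moment at which its call begins. get_calibration takes no time and is no camera call.
- env.sign_off(): hands the job in, once; it reports no verdict.
The state is a dict: "time_s": time; "qpos": joint angles; "joint_velocities": joint speeds; "effort": joint torques, N m; "tool_pos": TCP position; "tool_rot": TCP orientation; "force": force on the tool from outside, world axes, zero at the start; "wrist_torque": the same for the moment, N m; "grip_width": finger opening in m.
Only numpy, scipy, OpenCV 4.12 (cv2) and the standard library are available. Lean on these libraries where they do the work, as an engineer would, in place of code of your own. Each camera call takes 0.05 s, during which the arm holds its last target.

## Task

Push the loose red-handled locking pin fully down through the blue mirror carriage into the rail under it and let go of it, so that the carriage is locked in place. Then take the spring-loaded mirror by the yellow bar on its top and turn it until the camera's line of sight (the red line), reflected in the mirror, falls on the orange marker post, not the green one. Finish while still holding the mirror at that angle, and do not disturb the eyepiece, the canister or the filter slider standing about.

Things in the scene. Friction and masses are not known exactly. Their poses are not given: they have to be found in the camera images.
- rail: Fixed aluminium rail on the worktop, 60 x 330 x 20 mm (its y -140 to +190 mm). Origin on the worktop under the mirror's swivel axis; y along the rail from mirror to camera, z up, x toward the two marker posts. The grey camera (top 103 mm high) stands at y = +158 mm and looks along -y at the mirror, 85 mm above the worktop; a thin red line shows its line of sight
- pin_hole (a point): Centre of the mouth of the pin hole in the top of the blue carriage foot (70 mm wide), 32 mm above the worktop, 95 mm from the mirror's axis on the side away from the camera. Round vertical hole 12.5 mm wide with a 2 mm chamfer, through the 12 mm foot and on through the 20 mm rail beneath
- carriage (a joint): Slide of the carriage along the rail's y, m, -0.04 to 0.04; at 0 (the start) its hole is in line with the rail's hole. Moves if pushed with more than 5 N until the pin locks it
- pin: Loose steel locking pin, 60 g, 64 mm long, upright in its holder. Origin at the centre of the lower tip, z up the pin. Shank 10 mm diameter, 28 mm long, tapered tip; flange 18 mm diameter (28 to 32 mm up); red plastic handle 13 mm diameter (32 to 64 mm up), to be gripped from above. Seated, the flange lies on the carriage and the tip is 4 mm above the worktop
- pin_holder: Fixed wooden block 50 x 50 x 30 mm, origin at the centre of its underside; the pin stands in the blind hole (13 mm wide, 26 mm deep) in the middle of its top, tip 4 mm above the worktop
- mirror (a joint): Turn of the mirror about its vertical axis, rad, 0 to 1.1; grows clockwise seen from above (its normal swings from the camera toward the rail's +x). A spring of 0.12 N m/rad returns it to 0 when let go. At 0 the mirror normal points 10 degrees clockwise of the rail's +y
- grip_bar (a point): Centre of the yellow grip bar on top of the mirror, on the swivel axis, 133 mm above the worktop. Bar 14 mm thick (along x, the mirror's normal), 40 mm long (along y, in the mirror plane), 26 mm high (120 to 146 mm above the worktop). z up. The round mirror below is 54 mm wide over its frame, 8 mm thick, its centre 85 mm above the worktop
- sight_line (a point): Point on the mirror's swivel axis, 85 mm above the worktop; its x axis points along the camera's line of sight after reflection (level; at mirror joint 0 it points 20 degrees clockwise of the rail's +y, and it turns clockwise twice as far as the mirror). z up. Its first 155 mm are shown as a thin red line
- orange_mark (a point): Centre of the orange drum (24 mm diameter, 36 mm high) on the orange marker post, 85 mm above the worktop. The post is fixed, foot 44 mm diameter, top 106 mm high. The line of sight must fall on this drum
- green_mark (a point): Centre of the green drum on the other, otherwise equal, fixed marker post; not the one wanted
- eyepiece: Black spare eyepiece standing on its end, 34 mm diameter, 42 mm high, origin at the centre of its underside; leave alone
- canister: Black canister, 38 mm diameter, 60 mm high, origin at the centre of its underside; leave alone
- filter: Flat black filter slider with a blue disc, 70 x 40 x 7 mm, origin at the centre of its underside; leave alone
There are look-alikes about, which are no part of the job. What is shaped like the part that bears orange_mark but turquoise is not meant.

How it is judged (in metres and radians):
On the way, in this order (a step that is already met when the one before it is completed fails the run):
1. the pin is fully down through carriage and rail and has been let go (z of pin in the frame of rail below 0.008 m and horizontal distance between pin and pin_hole below 0.004 m and angle between pin's own z axis and vertical below 0.12 rad and value of joint carriage between -0.004 and 0.004 m and contact force between the fingers and pin below 0.1 N), for 0.2 s.
2. the mirror, held by the fingers, sends the line of sight onto the orange drum (y of orange_mark in the frame of sight_line between -0.012 and 0.012 m and x of orange_mark in the frame of sight_line above 0.1 m and contact force between the fingers and mirror above 1 N), for 0.3 s.
At the end, for the whole second after the job is handed in: The pin stands upright in the hole within 4 mm of fully home and the fingers are off it; the carriage is within 4 mm of its place; the fingers hold the mirror (over 1 N) at rest with the reflected line of sight passing within 12 mm of the centre of the orange drum (all of step 1 and all of step 2 and velocity of joint mirror between -0.05 and 0.05 rad/s); the arm keeps its last pose, push and grip.
It fails at once if the eyepiece is moved more than 20 mm (distance of eyepiece from where it was at the start of the episode above 0.02 m).
It fails at once if the canister is moved more than 20 mm (distance of canister from where it was at the start of the episode above 0.02 m).
It fails at once if the filter slider is moved more than 20 mm (distance of filter from where it was at the start of the episode above 0.02 m).
It also fails if it takes over 45 s, if anything falls off the work surface, if the arm or the gripper's body presses on something with over 40 N, if the wrist force passes 120 N, or if a joint passes its speed limit or range.

## Working session

There is one attempt and no reset: what is moved stays moved. The work goes in short steps, Python scripts to look and compute and a tool call to move; the robot and the scene stay as the last step left them, time stands still between calls to the robot, and variables do not carry over. Pictures are saved under pics/ and viewed, and the job is handed in when it is done.

Besides the shell and the picture viewer there is one more tool, called by a JSON object that holds its "api" and its "payload". carry_out: Moves the arm, as the interface text tells. Its arguments: {"type":"object","properties":{"increments":{"type":"array"},"grip_force":{"type":"number"}},"required":["increments"]}

```bash
mkdir -p pics
python3 - <<'E'
from cell import env
import cv2,numpy as np
o=env.get_obs();print(o)
for n in("side","top"):
    p,d=env.read_camera(n);cv2.imwrite(f"pics/{n}0.png",p[...,::-1]);np.savez(f"{n}0.npz",p=p,d=d,**env.get_calibration(n));print(env.get_calibration(n))
E
```

```text
{'time_s': 0.0, 'qpos': array([71.85493448, 18.4383807 , -4.01693753, 83.17673664,  1.29650199,
       78.54039946, -3.26012659]), 'joint_velocities': array([-0.04987324,  0.02463333,  0.01912851,  0.04688036,  0.06832264,
       -0.08117483,  0.04112231]), 'effort': array([-9.77288109e-04, -4.91284704e+01, -4.04574433e-01, -3.12533391e+01,
       -6.40514656e-02,  4.36721637e-02,  1.68771858e-04]), 'tool_pos': array([ 0.21102172, -0.6145638 ,  0.403653  ]), 'tool_rot': array([ 1.79993128e+02,  1.10180979e-01, -7.10436433e+01]), 'force': array([ 0.01478069,  0.36483983, -0.76007483]), 'wrist_torque': array([-0.01516283, -0.00213577,  0.01889806]), 'grip_width': 0.08712811768743016}
{'K': array([[459.31025974,   0.        , 322.27399826],
       [  0.        , 459.31025974, 200.0344376 ],
       [  0.        ,   0.        ,   1.        ]]), 'camera_from_world': array([[ 0.99992888, -0.00173258,  0.01180005, -0.57709301],
       [ 0.00751114, -0.67704993, -0.73589875,  0.06174347],
       [ 0.00926422,  0.73593504, -0.67698876,  1.35892054],
       [ 0.        ,  0.        ,  0.        ,  1.        ]])}
{'K': array([[376.05535289,   0.        , 325.61652047],
       [  0.        , 376.05535289, 195.02606507],
       [  0.        ,   0.        ,   1.        ]]), 'camera_from_world': array([[-1.96179330e-02, -9.99806401e-01, -1.51543298e-03,
        -1.57107392e-02],
       [-9.93368539e-01,  1.96633121e-02, -1.13279746e-01,
         5.78071674e-01],
       [ 1.13287614e-01, -7.16931022e-04, -9.93561977e-01,
         1.20339303e+00],
       [ 0.00000000e+00,  0.00000000e+00,  0.00000000e+00,
         1.00000000e+00]])}
```

View pics/side0.png

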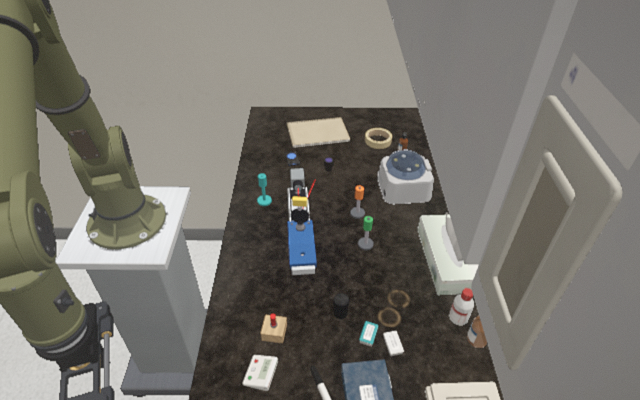

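View pics/top0.png

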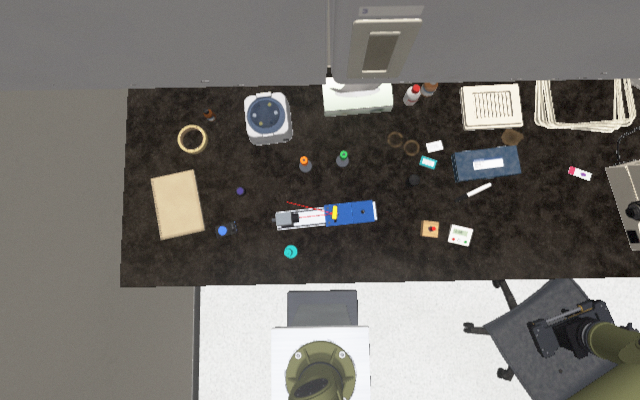

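The side view shows the pin with its red handle in the wooden block at (273,325), the blue carriage at (302,245) and the yellow bar at (300,202). The orange post is at (360,192), the green one at (368,222), and the turquoise look-alike at (263,180). Next I'll zoom in and measure.

```bash
cat > h.py <<'E'
import numpy as np,cv2
def load(n):
    z=np.load(n+".npz");return z['p'],z['d'],z['K'],z['camera_from_world']
def cloud(n):
    p,d,K,T=load(n)
    v,u=np.mgrid[:400,:640]
    c=np.stack([(u-K[0,2])/K[0,0]*d,(v-K[1,2])/K[1,1]*d,d],-1)
    w=(c-T[:3,3])@T[:3,:3]
    return p,d,w
def proj(n,P):
    p,d,K,T=load(n);c=T[:3,:3]@np.array(P)+T[:3,3];q=K@c;return q[:2]/q[2]
def ray(n,u,v,z):
    p,d,K,T=load(n);r=T[:3,:3].T@np.linalg.solve(K,[u,v,1]);o=-T[:3,:3].T@T[:3,3];return o+r*(z-o[2])/r[2]
E
python3 - <<'E'
from h import *
for n in("side0","top0"):
    p,d,w=cloud(n)
    hsv=cv2.cvtColor(p,cv2.COLOR_RGB2HSV).astype(int);H,S,V=hsv[...,0],hsv[...,1],hsv[...,2]
    M=dict(red=((H<5)|(H>175))&(S>170)&(V>90),orange=(H>5)&(H<14)&(S>190)&(V>150),yellow=(H>22)&(H<30)&(S>150),green=(H>55)&(H<75)&(S>120)&(V>70),turq=(H>82)&(H<92)&(S>150),blue=(H>103)&(H<112)&(S>170)&(V>80))
    for k,m in M.items():
        N,L,st,ce=cv2.connectedComponentsWithStats(m.astype(np.uint8))
        for i in range(1,N):
            if st[i,4]>=8:
                q=w[(L==i)&(d>0)];print(n,k,st[i],ce[i].round(1),np.median(q,0).round(3),q.min(0).round(3),q.max(0).round(3))
p=load("side0")[0];cv2.imwrite("pics/s_a.png",cv2.resize(p[150:290,240:400,::-1],None,fx=5,fy=4.2*1,interpolation=2)[:600])
p=load("top0")[0];cv2.imwrite("pics/t_a.png",cv2.resize(p[140:260,260:400,::-1],None,fx=5,fy=5,interpolation=2))
p=load("top0")[0];cv2.imwrite("pics/t_b.png",cv2.resize(p[120:260,380:500,::-1],None,fx=4,fy=4,interpolation=2))
E
```

```text
side0 red [309 181   6  15  22] [311.1 187.9] [0.542 0.104 0.043] [ 0.535  0.027 -0.004] [0.552 0.192 0.089]
side0 red [271 314   5  11  39] [272.7 318.5] [ 0.461 -0.371  0.063] [ 0.451 -0.375 -0.002] [ 0.466 -0.316  0.068]
side0 yellow [294 201  12   5  37] [299.6 202.9] [ 0.516 -0.061  0.135] [ 0.5   -0.065  0.123] [ 0.529 -0.057  0.144]
side0 green [364 216   9  14  92] [367.5 223.2] [ 0.697 -0.096  0.093] [ 0.688 -0.103 -0.004] [0.727 0.031 0.106]
top0 red [413  84   7   9  42] [415.8  88.3] [ 0.906 -0.322  0.105] [ 0.896 -0.361 -0.002] [ 0.963 -0.312  0.111]
top0 red [430 227   5   3  11] [432.5 228. ] [ 0.462 -0.363  0.069] [ 0.459 -0.368  0.049] [ 0.465 -0.36   0.073]
top0 orange [300 160   8   4  10] [304.1 162.1] [0.674 0.037 0.102] [0.672 0.029 0.097] [0.682 0.051 0.105]
top0 yellow [332 206   5  14  55] [334.3 212.5] [ 0.511 -0.051  0.147] [ 0.493 -0.057  0.141] [ 0.532 -0.045  0.152]
top0 green [340 150   8  10  51] [343.1 154.7] [ 0.695 -0.084  0.102] [ 0.685 -0.103 -0.002] [ 0.734 -0.074  0.11 ]
top0 turq [284 245  13  13 138] [290.2 251.1] [0.399 0.088 0.012] [ 0.377  0.074 -0.003] [0.417 0.114 0.109]
top0 blue [326 201  48  25 642] [354.1 212.7] [ 0.517 -0.121  0.033] [ 0.479 -0.181  0.024] [ 0.556 -0.027  0.04 ]
top0 blue [329 204   4   5  10] [330.4 205.7] [ 0.543 -0.042  0.03 ] [ 0.535 -0.047  0.003] [ 0.55  -0.037  0.032]
```

View pics/s_a.png

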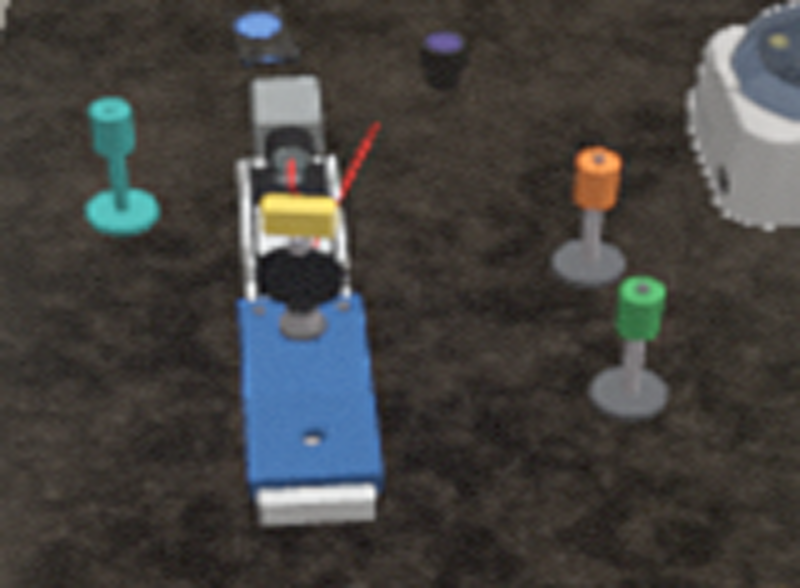

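View pics/t_a.png

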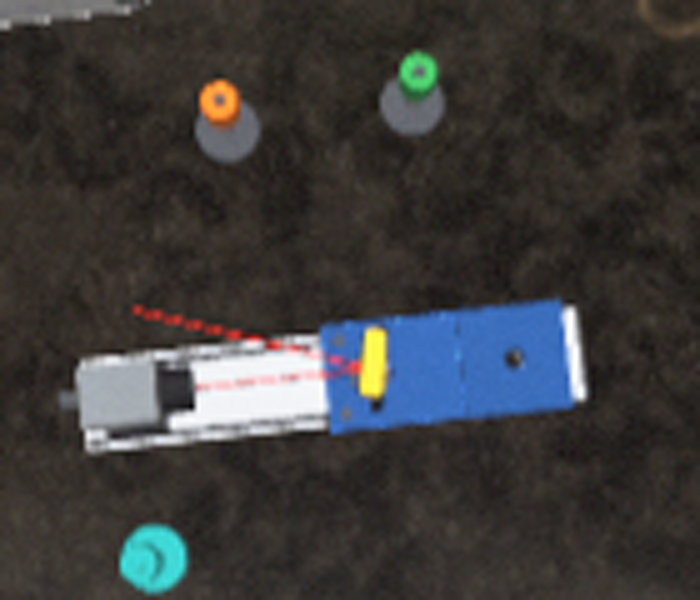

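View pics/t_b.png

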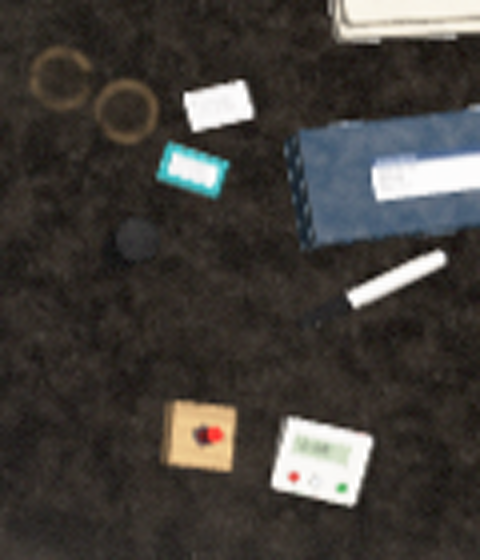

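Run:
```python
from h import *
for nm,s,t,z in [("hole",(302.2,253.8),(362.4,211.2),.032),("orange",(359.2,187.7),(303.4,159.4),.103),("green",(367.8,218.6),(343.2,153.9),.103),("barTop",(299.4,199.5),(334.1,212.0),.146)]:
    print(nm,ray("side0",*s,z).round(4),ray("top0",*t,z).round(4))
# blue foot
p,d,w=cloud("top0")
hsv=cv2.cvtColor(p,cv2.COLOR_RGB2HSV).astype(int);H,S,V=hsv[...,0],hsv[...,1],hsv[...,2]
m=(H>103)&(H<112)&(S>170)&(V>80)&(w[...,2]>.024)&(w[...,2]<.04)
v,u=np.nonzero(m);k=(u>325)&(u<380)&(v>195)&(v<230)
pts=np.array([ray("top0",a,b,.032)[:2] for a,b in zip(u[k],v[k])]);print(len(pts))
r=cv2.minAreaRect((pts*1000).astype(np.float32));print(r,cv2.boxPoints(r).round(1))
print('bar',[c.round(1) for c in [0] and []])
m=(H>22)&(H<30)&(S>150);v,u=np.nonzero(m);pts=np.array([ray("top0",a,b,.146)[:2] for a,b in zip(u,v)]);print(cv2.minAreaRect((pts*1000).astype(np.float32)),pts.mean(0))
# side foot
p,d,w=cloud("side0")
q=load("side0")[0];cv2.imwrite("pics/s_pin.png",cv2.resize(q[300:350,250:300,::-1],None,fx=10,fy=10,interpolation=2))
q=load("top0")[0];cv2.imwrite("pics/t_pin.png",cv2.resize(q[205:255,405:455,::-1],None,fx=10,fy=10,interpolation=2))
```

```text
hole [ 0.5227 -0.1507  0.032 ] [ 0.5221 -0.1464  0.032 ]
orange [0.6825 0.0393 0.103 ] [0.6834 0.0404 0.103 ]
green [ 0.6979 -0.0866  0.103 ] [ 0.6984 -0.0848  0.103 ]
barTop [ 0.5145 -0.0597  0.146 ] [ 0.5135 -0.0512  0.146 ]
655
((517.9926147460938, -103.18599700927734), (65.62458038330078, 153.40089416503906), 4.897746562957764) [[ 478.8  -29.6]
 [ 491.8 -182.4]
 [ 557.2 -176.8]
 [ 544.1  -24. ]]
bar []
((651.0555419921875, -463.00970458984375), (381.5282287597656, 847.7960205078125), 2.1286051273345947) [ 0.52824092 -0.10907288]
```

View pics/s_pin.png

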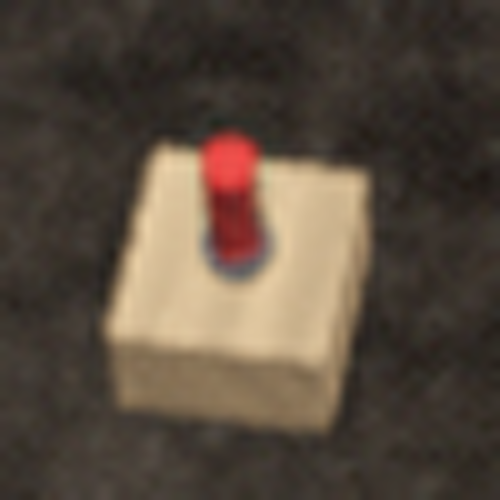

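View pics/t_pin.png

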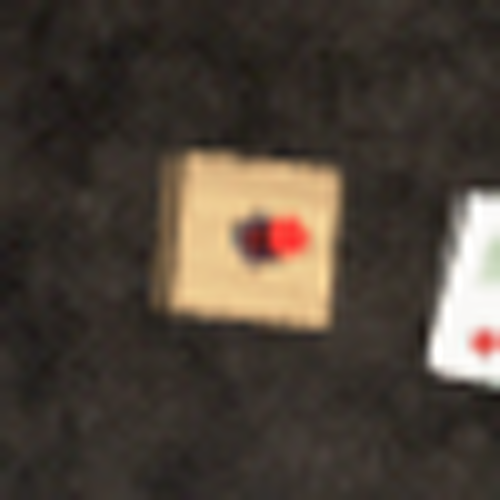

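Run:
```python
from h import *
for nm,s,t,z in [("pintop",(272.55,315.25),(433.25,228.25),.068),("flange",(273.3,324.3),(430.5,228.3),.036)]:
    print(nm,ray("side0",*s,z).round(4),ray("top0",*t,z).round(4))
# block top corners
print("blk side",[ray("side0",250+(a+.5)/10-.5,300+(b+.5)/10-.5,.03)[:2].round(4) for a,b in [(157,147),(371,173),(322,357),(106,328)]])
print("blk top",[ray("top0",405+(a+.5)/10-.5,205+(b+.5)/10-.5,.03)[:2].round(4) for a,b in [(187,152),(343,167),(330,328),(170,313)]])
# foot side corners (crop scale 5,4.2)
print("foot side",[ray("side0",240+(a+.5)/5-.5,150+(b+.5)/4.2-.5,.032)[:2].round(4) for a,b in [(240,302),(362,297),(382,480),(249,483)]])
print("foot top",[ray("top0",260+(a+.5)/5-.5,140+(b+.5)/5-.5,.032)[:2].round(4) for a,b in [(320,325),(564,302),(578,407),(330,434)]])
q=load("side0")[0];cv2.imwrite("pics/s_hole.png",cv2.resize(q[180:280,265:345,::-1],None,fx=7,fy=6,interpolation=2))
```

```text
pintop [ 0.4622 -0.3658  0.068 ] [ 0.4613 -0.3651  0.068 ]
flange [ 0.4623 -0.3692  0.036 ] [ 0.4619 -0.3652  0.036 ]
blk side [array([ 0.4404, -0.3382]), array([ 0.4917, -0.3451]), array([ 0.4832, -0.394 ]), array([ 0.433 , -0.3868])]
blk top [array([ 0.4903, -0.3446]), array([ 0.4844, -0.3953]), array([ 0.4323, -0.3883]), array([ 0.4381, -0.3365])]
foot side [array([ 0.4771, -0.0295]), array([ 0.5471, -0.024 ]), array([ 0.56  , -0.1851]), array([ 0.4903, -0.1881])]
foot top [array([ 0.5463, -0.0199]), array([ 0.5583, -0.1804]), array([ 0.4893, -0.1872]), array([ 0.4749, -0.025 ])]
```

View pics/s_hole.png

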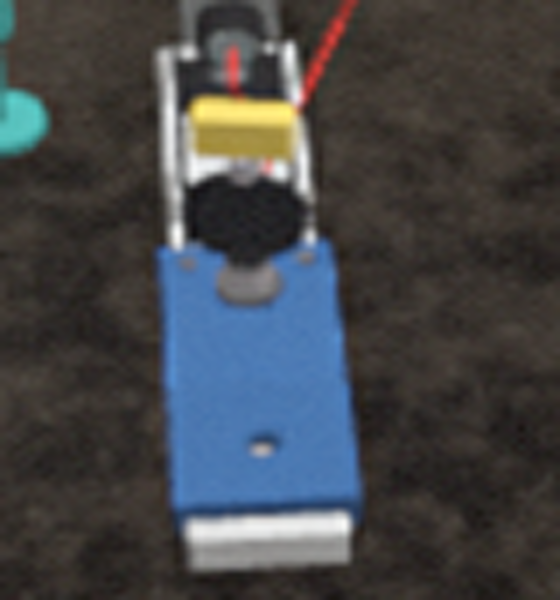

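Run:
```python
from h import *
for n,u,v in(("side0",302,253),("top0",362,211)):
    p,d,w=cloud(n);g=p.astype(int)
    print(n);print(g[v-6:v+7,u-6:u+7,2]);print(g[v-6:v+7,u-6:u+7,0]); print((w[v-4:v+5,u-4:u+5,2]*1000).round())
```

```text
side0
[[177 178 176 176 175 175 177 178 177 177 176 175 176]
 [178 178 177 176 175 177 176 177 176 176 177 179 180]
 [175 177 177 177 176 179 178 177 178 178 179 180 179]
 [176 178 178 178 177 178 175 177 177 177 178 177 178]
 [174 177 178 178 176 172 166 163 169 172 178 175 176]
 [178 180 179 177 165 146 133 129 148 168 180 176 177]
 [178 179 179 172 150 115 104 103 123 159 177 178 177]
 [177 179 179 173 154 150 153 138 138 166 178 179 179]
 [177 176 177 176 168 176 179 168 168 181 179 179 178]
 [178 176 178 178 175 173 175 176 179 180 179 179 180]
 [179 177 178 174 177 177 179 178 180 180 180 178 178]
 [178 177 177 176 177 178 177 178 179 180 176 178 178]
 [178 177 177 177 178 179 180 179 177 178 178 178 178]]
[[ 76  74  74  74  73  75  75  75  75  76  78  74  75]
 [ 77  77  75  76  75  76  73  75  75  72  73  76  79]
 [ 72  75  76  76  74  78  79  77  77  78  74  76  76]
 [ 74  77  76  77  74  76  75  75  71  73  75  73  74]
 [ 72  76  77  77  74  73  69  66  72  68  77  71  76]
 [ 76  81  76  73  68  59  53  50  63  70  81  72  76]
 [ 77  75  76  71  64  56  61  52  49  67  76  7
[... 1778 characters left out ...]
  58  62  61  60]
 [ 59  60  59  61  60  44  44  69  83  58  61  59  57]
 [ 59  62  60  58  61  53  50  61  87  62  59  54  60]
 [ 63  60  59  58  62  63  59  59  60  59  58  61  64]
 [ 60  59  58  61  63  63  63  59  61  59  59  61  56]
 [ 59  57  60  57  62  55  58  61  59  59  62  60  60]
 [ 59  59  58  59  60  63  59  62  59  56  61  60  63]]
[[30. 33. 33. 33. 31. 34. 32. 32. 30.]
 [33. 28. 34. 36. 38. 35. 35. 35. 33.]
 [36. 36. 33. 32. 34. 30. 31. 31. 32.]
 [35. 37. 34. 33. 29. 31. 36. 31. 31.]
 [31. 35. 34. -0.  3. 12. 34. 30. 28.]
 [35. 33. 33. -0.  2. -2. 31. 37. 28.]
 [34. 31. 29.  1. -4. -1. 33. 36. 34.]
 [36. 31. 30. 33. 35. 31. 35. 33. 32.]
 [36. 32. 33. 31. 32. 31. 29. 35. 30.]]
```

{"api": "carry_out", "payload": {"increments": [[0.02,0.02,0,7,-1],[0.045,0.045,0,14,-1],[0.07,0.07,0,21,-1],[0.095,0.095,0,28,-1],[0.12,0.12,0,35,-1],[0.145,0.145,0,42,-1],[0.17,0.17,0,49,-1],[0.195,0.195,-0.02,56,-1],[0.22,0.22,-0.04,63,-1],[0.24,0.24,-0.07,70,-1],[0.251,0.249,-0.1,75.6,-1],[0.251,0.249,-0.105,75.6,-1],[0.251,0.249,-0.105,75.6,-1],[0.251,0.249,-0.105,75.6,-1]]}}

```text
time_s: 1.5
tool_pos: [0.4614, -0.3675, 0.3011]
tool_rot: [179.9, -0.0, 4.3]
force: [-0.1, -0.8, 1.0]
grip_width: 0.0871
```

Run:
```python
from cell import env
import cv2,numpy as np
for n in("side","top"):
    p,d=env.read_camera(n);np.savez(f"{n}1.npz",p=p,d=d,**env.get_calibration(n))
    c=p[230:350,200:340] if n=="side" else p[150:290,360:520]
    cv2.imwrite(f"pics/{n}1.png",cv2.resize(c[...,::-1],None,fx=4,fy=4,interpolation=2))
o=env.get_obs();print(o['tool_pos'],o['tool_rot'],o['qpos'],o['joint_velocities'])
```

```text
[ 0.46164688 -0.36738421  0.30159869] [ 1.79852412e+02 -9.43765365e-02  4.35783828e+00] [ 56.07552798  16.79586694 -23.66550521  98.63750864   7.36367599
  65.91992713  34.6734892 ] [-0.07863765 -0.0778672  -0.34656818  0.24638853 -0.10089141 -0.12707435
  0.17341751]
```

View pics/side1.png

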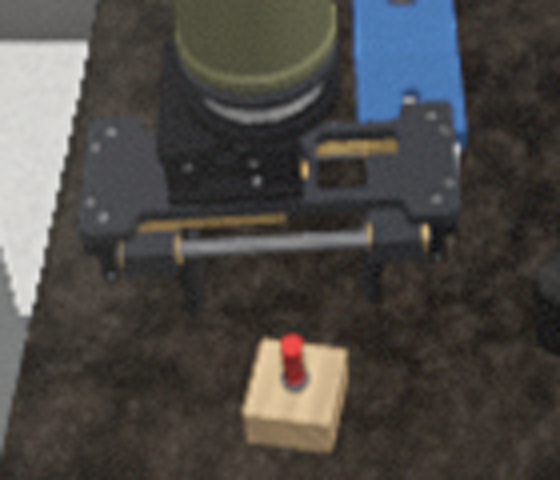

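View pics/top1.png

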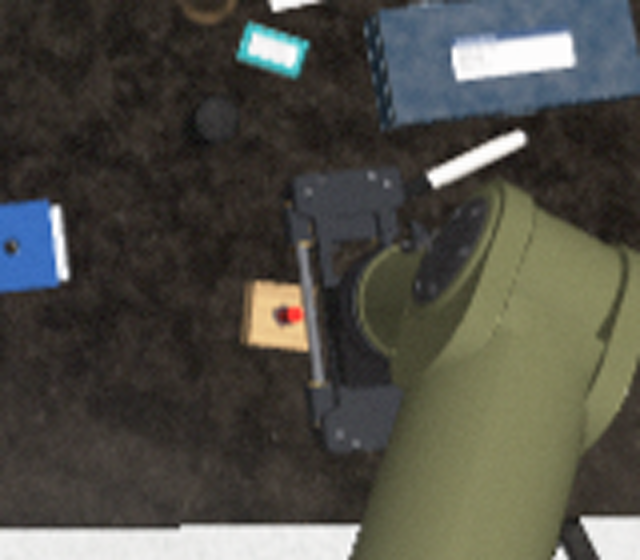

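{"api": "carry_out", "payload": {"increments": [[0,0.0015,-0.02,0.2,-1],[0,0.0015,-0.04,0.2,-1],[0,0.0015,-0.055,0.2,-1],[0,0.0015,-0.07,0.2,-1],[0,0.0015,-0.08,0.2,-1],[0,0.0015,-0.08,0.2,-1],[0,0.0015,-0.08,0.2,-1],[0,0.0015,-0.08,0.2,1],[0,0.0015,-0.08,0.2,1],[0,0.0015,-0.08,0.2,1],[0,0.0015,-0.08,0.2,1],[0,0.0015,-0.08,0.2,1],[0,0.0015,-0.08,0.2,1],[0,0.0015,-0.08,0.2,1],[0,0.0015,-0.08,0.2,1]], "grip_force": 20}}

```text
time_s: 3.1
tool_pos: [0.4621, -0.3643, 0.2197]
tool_rot: [-180.0, -0.0, 4.8]
force: [0.4, -0.7, -0.1]
grip_width: 0.031
```

{"api": "carry_out", "payload": {"increments": [[0,0,0,0,1],[0,0,0,0,1],[0,0,0,0,1],[0,0,0,0,1],[0,0,0,0,1],[0,0,0,0,1],[0,0,0,0,1],[0,0,0,0,1]]}}

```text
time_s: 3.9
tool_pos: [0.4621, -0.3643, 0.2198]
tool_rot: [-180.0, -0.0, 4.8]
force: [-0.1, -0.2, -0.9]
grip_width: 0.0125
```

{"api": "carry_out", "payload": {"increments": [[0,0,0.01,0,1],[0,0,0.025,0,1],[0,0,0.045,0,1],[0,0,0.06,0,1],[0.005,0.015,0.06,0,1],[0.012,0.04,0.06,0,1],[0.02,0.07,0.06,0,1],[0.028,0.1,0.06,0,1],[0.036,0.13,0.06,0,1],[0.044,0.16,0.06,0,1],[0.052,0.185,0.06,0,1],[0.058,0.205,0.06,0,1],[0.06,0.216,0.055,0,1],[0.06,0.2165,0.05,0,1],[0.06,0.2165,0.05,0,1],[0.06,0.2165,0.05,0,1],[0.06,0.2165,0.05,0,1]]}}

```text
time_s: 5.6
tool_pos: [0.5218, -0.1491, 0.2697]
tool_rot: [180.0, 0.0, 4.6]
force: [0.0, -0.1, -1.1]
grip_width: 0.0123
```

```bash
cat > look.py <<'E'
import sys
from cell import env
import cv2,numpy as np
k=sys.argv[1]
for n in("side","top"):
    p,d=env.read_camera(n);np.savez(f"{n}{k}.npz",p=p,d=d,**env.get_calibration(n))
    c=p[170:290,240:380] if n=="side" else p[140:260,260:400]
    cv2.imwrite(f"pics/{n}{k}.png",cv2.resize(c[...,::-1],None,fx=5,fy=5,interpolation=2))
o=env.get_obs();print(o['time_s'],o['tool_pos'],o['tool_rot'],o['force'],o['grip_width'],o['qpos'].round(1))
E
python3 look.py 2
```

```text
5.7 [ 0.52199339 -0.14873731  0.2699127 ] [ 1.79980368e+02 -1.73062055e-02  4.66231131e+00] [-0.46318643  0.4118598  -0.33718581] 0.012229045837077051 [ 41.   14.2 -31.3 106.6   8.3  61.4  11.2]
```

View pics/side2.png

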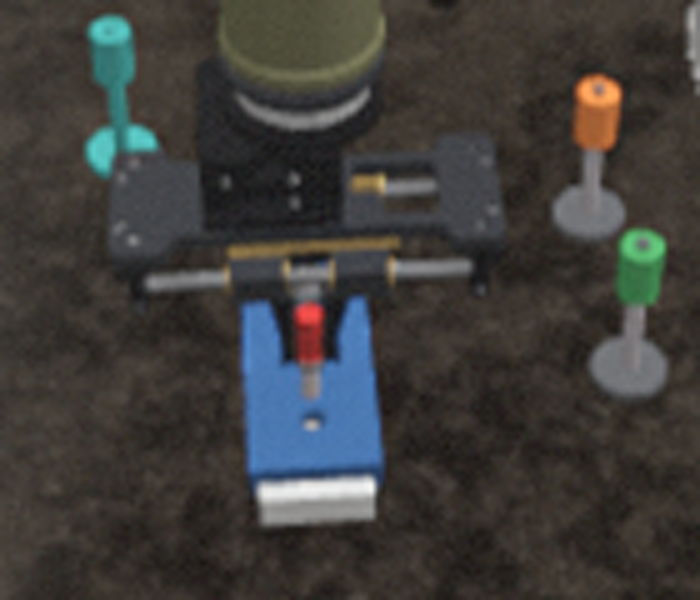

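View pics/top2.png

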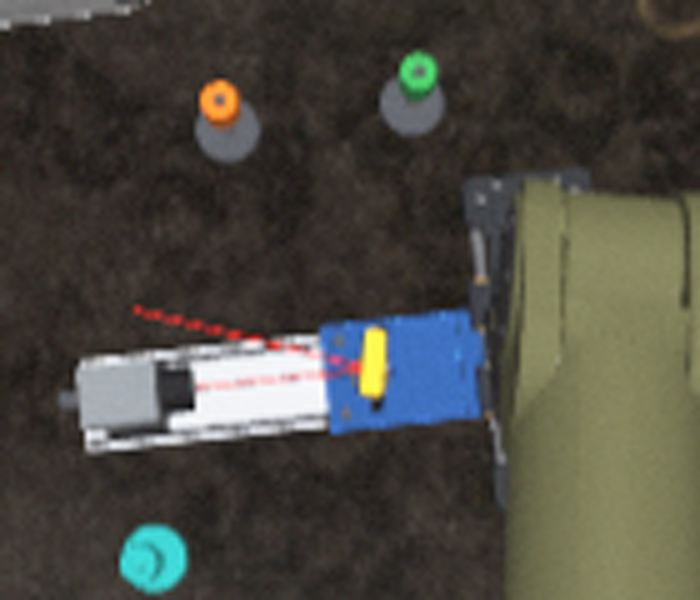

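Run:
```python
from h import *
q=load("side2")[0];cv2.imwrite("pics/s2z.png",cv2.resize(q[220:264,280:324,::-1],None,fx=13,fy=13,interpolation=cv2.INTER_CUBIC))
print(proj("side2",(.522,-.149,.054)),proj("side2",(.522,-.149,.118)),proj("side2",(.5224,-.148,.032)))
```

```text
[301.81430483 247.8711896 ] [301.35477297 231.21351041] [302.12531606 253.04374469]
```

View pics/s2z.png

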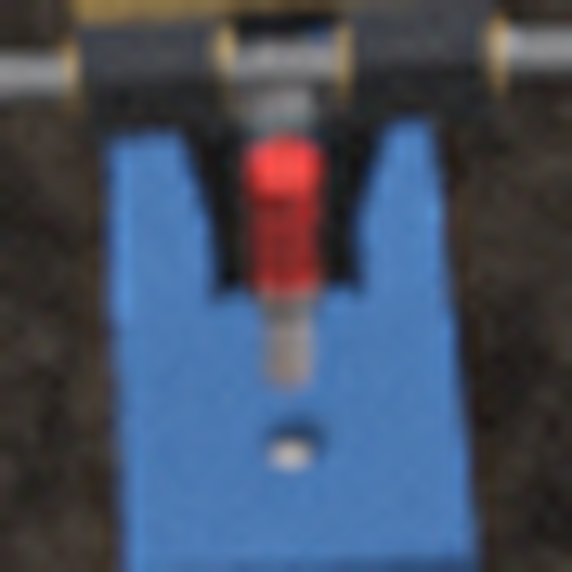

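Run:
```python
from h import *
for n,u0,u1,v0,v1 in(("side0",302,305,262,276),("top0",368,380,207,214)):
    g=load(n)[0].astype(int)
    print(n,g[v0:v1,u0:u1].mean(1 if n=="side0" else 0).round().astype(int).tolist())
print(ray("side0",303.3,270,.02),ray("side0",303.3,271,.02),ray("side0",303.3,274.5,0),ray("side0",303.3,264,.032),ray("side0",303.3,265,.02))
print(ray("top0",375,210,.02),ray("top0",376,210,.02),ray("top0",373,210,.032))
g=load("top0")[0].astype(float);m=190-g[206:218,357:370,2];m[m<12]=0
v,u=np.mgrid[206:218,357:370];print((m*u).sum()/m.sum(),(m*v).sum()/m.sum())
g=load("side0")[0].astype(float)[247:260,296:309];m=np.abs(g-np.array([75,115,177])).max(-1);m[m<12]=0
v,u=np.mgrid[247:260,296:309];print((m*u).sum()/m.sum(),(m*v).sum()/m.sum());m=(m>25)*1;print((m*u).sum()/m.sum(),(m*v).sum()/m.sum())
```

```text
side0 [[77, 124, 181], [63, 103, 157], [38, 64, 103], [73, 86, 109], [197, 196, 197], [234, 235, 234], [229, 230, 230], [199, 200, 200], [148, 147, 145], [145, 144, 143], [149, 147, 145], [138, 137, 135], [100, 96, 94], [52, 47, 44]]
top0 [[59, 110, 190], [60, 111, 191], [60, 111, 190], [58, 110, 189], [60, 111, 190], [167, 191, 227], [237, 240, 245], [221, 223, 226], [105, 104, 106], [46, 41, 37], [41, 35, 33], [45, 39, 35]]
[ 0.52673554 -0.19603279  0.02      ] [ 0.52683068 -0.1993525   0.02      ] [ 0.52638694 -0.19514717  0.        ] [ 0.52663337 -0.18570116  0.032     ] [ 0.52625398 -0.17923005  0.02      ]
[ 0.52606675 -0.18936186  0.02      ] [ 0.52600153 -0.19266658  0.02      ] [ 0.52534055 -0.18123876  0.032     ]
362.23916083916083 211.23566433566432
302.16547497446373 253.57609805924412
302.25 253.375
```

{"api": "carry_out", "payload": {"increments": [[0.0003,0.002,-0.006,0,1],[0.0003,0.002,-0.012,0,1],[0.0003,0.002,-0.016,0,1],[0.0003,0.002,-0.019,0,1],[0.0003,0.002,-0.019,0,1],[0.0003,0.002,-0.019,0,1]]}}

```text
time_s: 6.3
tool_pos: [0.5224, -0.1458, 0.2507]
tool_rot: [180.0, 0.0, 4.8]
force: [0.7, 0.6, -0.8]
grip_width: 0.0125
```

```bash
python3 look.py 3
python3 - <<'E'
from h import *
q=load("side3")[0];cv2.imwrite("pics/s3z.png",cv2.resize(q[220:264,280:324,::-1],None,fx=13,fy=13,interpolation=cv2.INTER_CUBIC))
E
```

```text
6.4 [ 0.52254062 -0.14578013  0.25099385] [ 1.79988374e+02 -2.65311949e-02  4.75695214e+00] [ 0.51627979 -0.42552396 -0.60534018] 0.012263480446259661 [ 40.5  15.5 -31.2 107.6   9.2  59.3  10.2]
```

View pics/s3z.png

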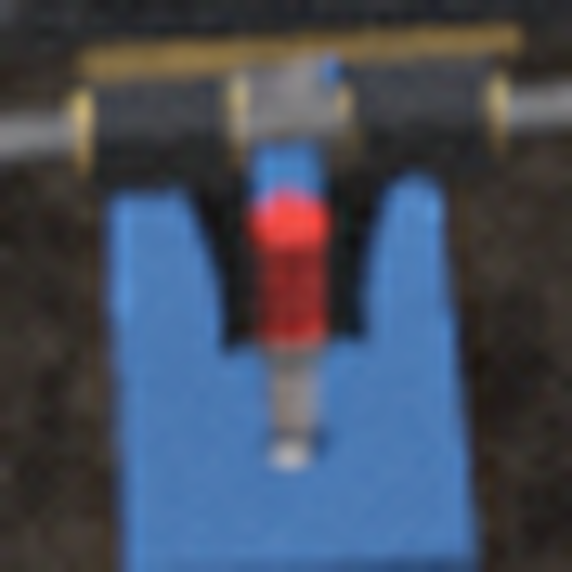

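{"api": "carry_out", "payload": {"increments": [[0,-0.0007,-0.002,0,1],[0,-0.0007,-0.004,0,1],[0,-0.0007,-0.006,0,1],[0,-0.0007,-0.008,0,1],[0,-0.0007,-0.008,0,1]]}}

```text
time_s: 6.9
tool_pos: [0.5222, -0.1463, 0.2424]
tool_rot: [-180.0, 0.0, 4.8]
force: [0.4, 1.0, -0.3]
grip_width: 0.0123
```

```bash
python3 look.py 4
python3 - <<'E'
from h import *
q=load("side4")[0];cv2.imwrite("pics/s4z.png",cv2.resize(q[220:264,280:324,::-1],None,fx=13,fy=13,interpolation=cv2.INTER_CUBIC))
E
```

```text
7.0 [ 0.52233772 -0.14634777  0.24262651] [-1.79986546e+02  1.44468832e-02  4.76125172e+00] [-0.21995269  1.16627701 -0.90730681] 0.012361365013301642 [ 40.3  16.1 -31.  108.    9.6  58.5  10. ]
```

View pics/s4z.png

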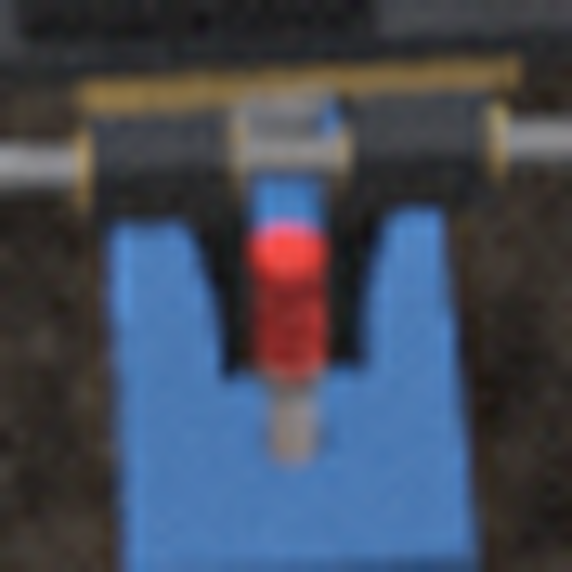

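{"api": "carry_out", "payload": {"increments": [[0,0.0004,-0.002,0,1],[0,0.0004,-0.004,0,1],[0,0.0004,-0.006,0,1],[0,0.0004,-0.008,0,1],[0,0.0004,-0.01,0,1],[0,0.0004,-0.01,0,1]]}}

```text
time_s: 7.6
tool_pos: [0.5223, -0.1461, 0.2324]
tool_rot: [-180.0, 0.0, 4.8]
force: [-0.2, -0.4, -0.9]
grip_width: 0.0121
```

{"api": "carry_out", "payload": {"increments": [[0,0,-0.002,0,1],[0,0,-0.004,0,1],[0,0,-0.006,0,1],[0,0,-0.008,0,1],[0,0,-0.01,0,1],[0,0,-0.011,0,1],[0,0,-0.012,0,1],[0,0,-0.013,0,1],[0,0,-0.013,0,1]]}}

```text
time_s: 8.5
tool_pos: [0.5224, -0.1461, 0.2198]
tool_rot: [180.0, -0.0, 4.8]
force: [0.5, 0.6, -0.3]
grip_width: 0.0122
```

{"api": "carry_out", "payload": {"increments": [[0,0,-0.001,0,1],[0,0,-0.002,0,1],[0,0,-0.002,0,1]]}}

```text
time_s: 8.8
tool_pos: [0.5226, -0.146, 0.2195]
tool_rot: [180.0, 0.0, 4.8]
force: [-5.2, 1.6, 12.1]
grip_width: 0.0121
```

{"api": "carry_out", "payload": {"increments": [[0,0,0.002,0,1],[0,0,0.002,0,-0.2],[0,0,0.002,0,-0.2],[0,0,0.002,0,-0.2],[0,0,0.002,0,-0.2],[0,0,0.002,0,-0.2],[0,0,0.002,0,-0.2],[0,0,0.002,0,-0.2],[0,0,0.01,0,-0.2],[0,0,0.025,0,-0.2],[0,0,0.045,0,-0.2],[0,0,0.07,0,-0.2],[0,0,0.095,0,-0.2],[0,0,0.12,0,-0.2],[0,0,0.12,0,-0.2]]}}

```text
time_s: 10.3
tool_pos: [0.5239, -0.146, 0.3431]
tool_rot: [179.8, -0.4, 4.8]
force: [-0.2, -0.5, 0.6]
grip_width: 0.0524
```

```bash
python3 look.py 5
```

```text
10.4 [ 0.52256876 -0.1459743   0.33924715] [ 1.79920059e+02 -1.22231845e-01  4.75801991e+00] [ 0.0488655   0.42728531 -0.89504718] 0.05201858815312938 [ 41.9  10.  -32.  102.6   5.7  68.9  13. ]
```

View pics/side5.png

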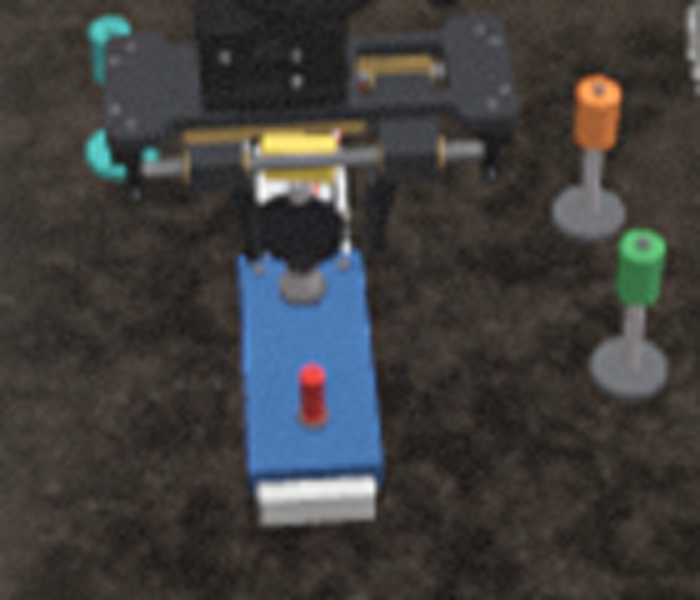

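View pics/top5.png

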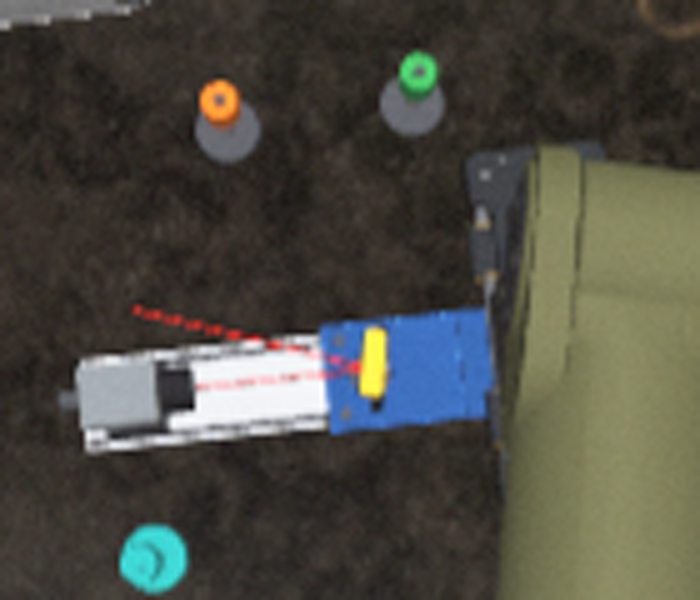

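{"api": "carry_out", "payload": {"increments": [[0,0,0.02,8,-0.2],[0,0.01,0.05,16,-0.2],[-0.001,0.02,0.05,24,-0.2],[-0.002,0.03,0.05,32,-0.2],[-0.003,0.045,0.05,40,-0.2],[-0.004,0.055,0.05,48,-0.2],[-0.005,0.065,0.05,56,-0.2],[-0.006,0.075,0.05,64,-0.2],[-0.007,0.085,0.05,72,-0.2],[-0.0077,0.0935,0.05,79.9,-0.2],[-0.0077,0.0935,0.05,79.9,-0.2],[-0.0077,0.0935,0.05,79.9,-0.2],[-0.0077,0.0935,0.05,79.9,-0.2]]}}

```text
time_s: 11.7
tool_pos: [0.5146, -0.0533, 0.3874]
tool_rot: [-180.0, 0.0, 84.5]
force: [-0.6, 1.0, 0.5]
grip_width: 0.0518
```

```bash
python3 look.py 6
```

```text
11.8 [ 0.51465492 -0.05322536  0.3875572 ] [-1.79978925e+02 -4.74539859e-03  8.45217340e+01] [ 0.01934073 -0.81312583 -0.55686914] 0.05255933917904248 [ 42.6   5.3 -41.5 101.9   3.7  74.1  84.7]
```

View pics/side6.png

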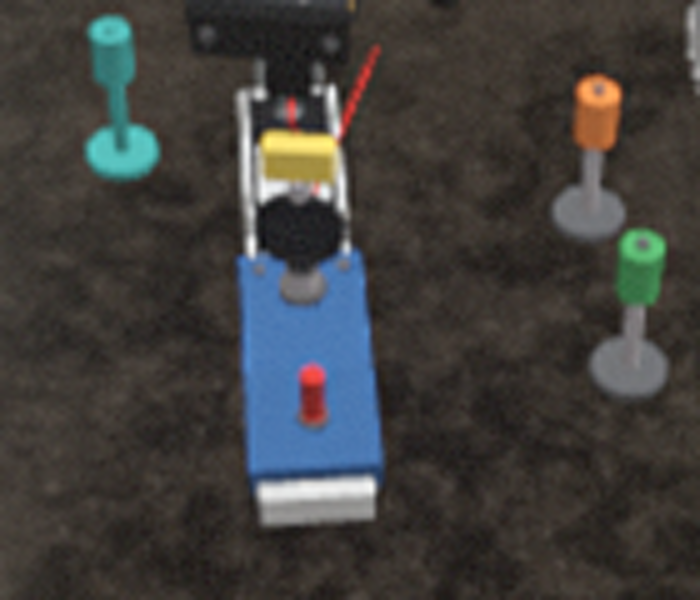

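View pics/top6.png

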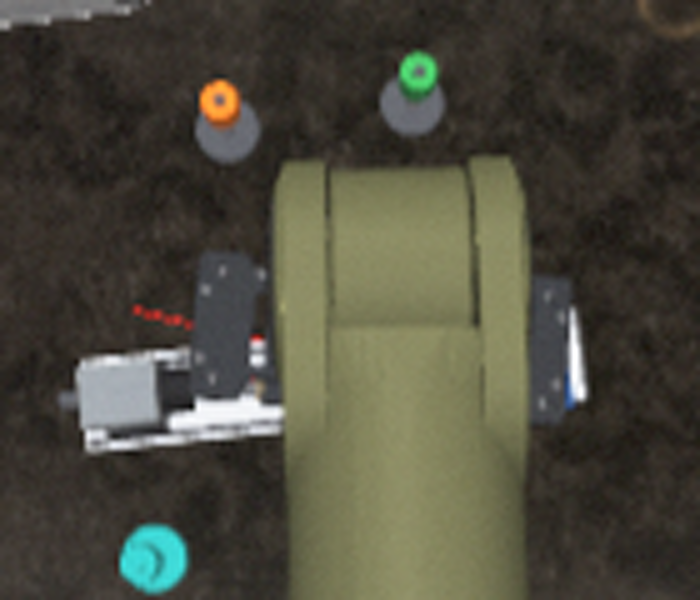

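{"api": "carry_out", "payload": {"increments": [[0,0.0006,-0.02,0.2,-0.2],[0,0.0006,-0.04,0.2,-0.2],[0,0.0006,-0.06,0.2,-0.2],[0,0.0006,-0.075,0.2,-0.2],[0,0.0006,-0.085,0.2,-0.2],[0,0.0006,-0.087,0.2,-0.2],[0,0.0006,-0.087,0.2,-0.2],[0,0.0006,-0.087,0.2,1],[0,0.0006,-0.087,0.2,1],[0,0.0006,-0.087,0.2,1],[0,0.0006,-0.087,0.2,1],[0,0.0006,-0.087,0.2,1],[0,0.0006,-0.087,0.2,1],[0,0.0006,-0.087,0.2,1],[0,0.0006,-0.087,0.2,1],[0,0.0006,-0.087,0.2,1],[0,0.0006,-0.087,0.2,1],[0,0.0006,-0.087,0.2,1],[0,0.0006,-0.087,0.2,1],[0,0.0006,-0.087,0.2,1]], "grip_force": 15}}

```text
time_s: 13.8
tool_pos: [0.5146, -0.0528, 0.3009]
tool_rot: [180.0, 0.1, 84.8]
force: [-1.6, -4.6, 1.6]
grip_width: 0.0151
```

```bash
python3 look.py 7
```

```text
13.9 [ 0.51462851 -0.05281558  0.30086862] [-1.79996293e+02  7.50512269e-02  8.48139087e+01] [-1.54543842 -4.88423327  2.7449155 ] 0.014979921158605844 [ 41.1  10.2 -41.4 108.    7.6  64.5  81.7]
```

View pics/side7.png

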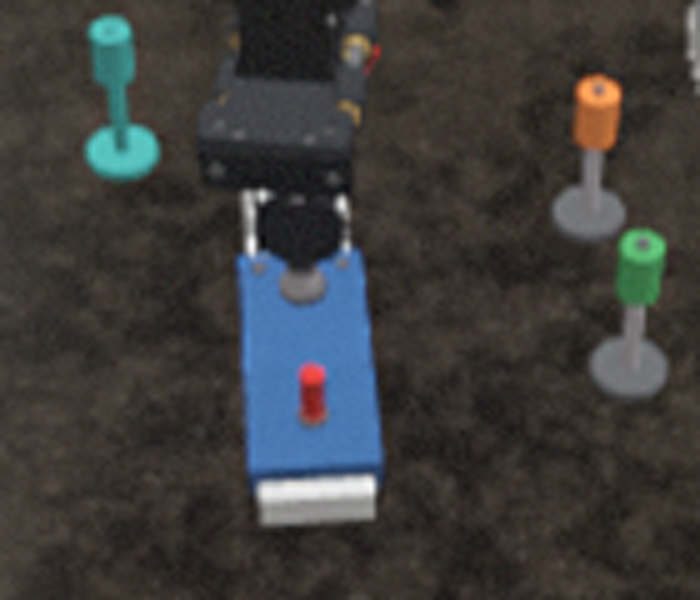

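{"api": "carry_out", "payload": {"increments": [[0,-0.001,0,-2,1],[0,-0.001,0,-4,1],[0,-0.001,0,-7,1],[0,-0.001,0,-10,1],[0,-0.001,0,-13,1],[0,-0.001,0,-16,1],[0,-0.001,0,-19,1],[0,-0.001,0,-21,1],[0,-0.001,0,-22.8,1],[0,-0.001,0,-22.8,1],[0,-0.001,0,-22.8,1],[0,-0.001,0,-22.8,1]]}}

```text
time_s: 15.1
tool_pos: [0.5145, -0.0532, 0.3009]
tool_rot: [-180.0, 0.0, 62.1]
force: [-2.7, -4.0, 3.1]
grip_width: 0.0151
```

```bash
python3 look.py 8
```

```text
15.2 [ 0.51449102 -0.05322355  0.30087782] [-1.79976221e+02  4.50159946e-02  6.20838599e+01] [-2.66243628 -4.53339975  4.87624317] 0.014608920373110566 [ 39.1   9.9 -39.  108.1   6.9  64.4  59.5]
```

View pics/side8.png

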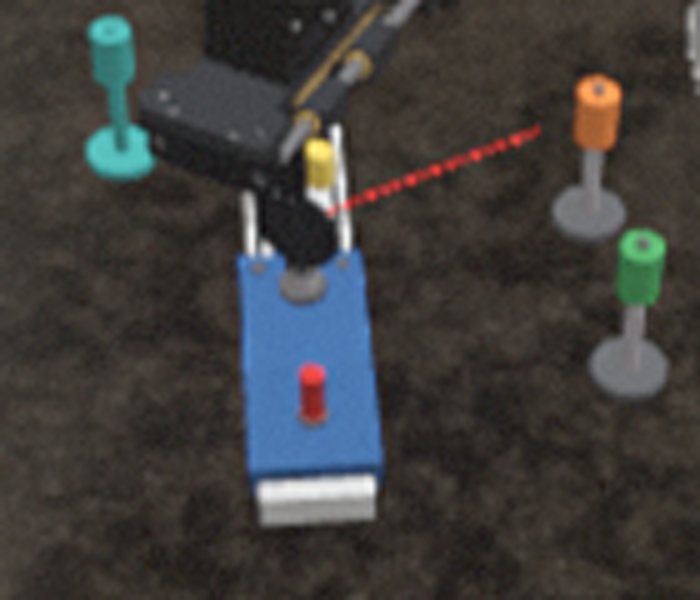

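View pics/top8.png

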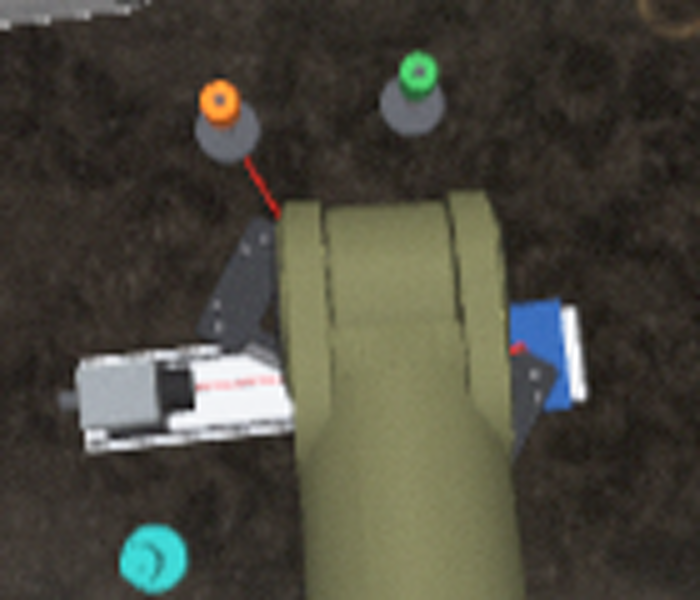

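```bash
cat > line.py <<'E'
import sys
from h import *
k=sys.argv[1]
for n,box,om in(("side",(306,350,188,216),None),("top",(306,317,168,184),None)):
    p=load(n+k)[0].astype(int);m=(p[...,0]>110)&(p[...,0]>p[...,1]*1.8)&(p[...,0]>p[...,2]*1.8)&(np.abs(p[...,1]-p[...,2])<40)
    s=np.zeros_like(m);s[box[2]:box[3],box[0]:box[1]]=1;v,u=np.nonzero(m&s)
    W=np.array([ray(n+k,a,b,.085)[:2] for a,b in zip(u,v)]);
    vx,vy,x0,y0=cv2.fitLine(W.astype(np.float32),cv2.DIST_HUBER,0,1e-4,1e-4).ravel()
    if vx<0:vx,vy=-vx,-vy
    dr={"side":ray("side0",359.2,187.7,.103),"top":ray("top0",303.4,159.4,.103)}[n][:2]
    ax=np.array([.5147,-.0528])
    off=lambda P:vx*(P[1]-y0)-vy*(P[0]-x0)
    print(n,len(u),"ang",np.degrees(np.arctan2(vy,vx)),"drum",dr,"drum off line",off(dr),"axis off",off(ax),"end",W[np.argmax(W[:,0])],
      "drum ang from axis",np.degrees(np.arctan2(dr[1]-ax[1],dr[0]-ax[0])))
E
python3 line.py 8
python3 - <<'E'
from h import *
p=load("side8")[0];cv2.imwrite("pics/s8z.png",cv2.resize(p[175:225,300:372,::-1],None,fx=11,fy=11,interpolation=cv2.INTER_CUBIC))
E
```

```text
side 81 ang 29.70741 drum [0.68247437 0.03934676] drum off line -0.004206464412334861 axis off -0.0010980181736142056 end [0.64765242 0.02748448] drum ang from axis 28.77692282807684
top 19 ang 28.429136 drum [0.68337051 0.04035458] drum off line -0.0034696313119282098 axis off -0.0050911702285255656 end [0.64941171 0.02411695] drum ang from axis 28.91131185823817
```

View pics/s8z.png

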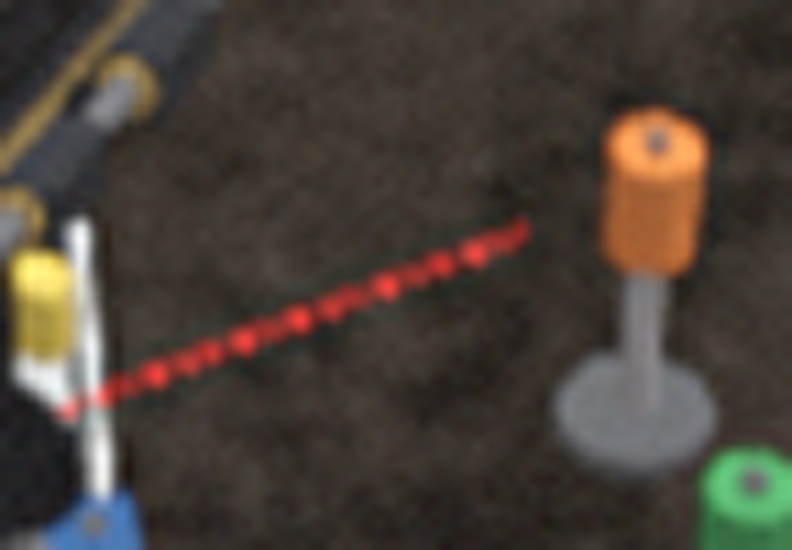

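{"api": "carry_out", "payload": {"increments": [[0,0,0,-0.35,1],[0,0,0,-0.7,1],[0,0,0,-0.7,1],[0,0,0,-0.7,1],[0,0,0,-0.7,1],[0,0,0,-0.7,1]]}}

```text
time_s: 15.8
tool_pos: [0.5145, -0.0532, 0.3009]
tool_rot: [-180.0, 0.0, 61.4]
force: [-2.8, -4.2, 3.8]
grip_width: 0.0151
```

```bash
python3 look.py 9; python3 line.py 9
python3 - <<'E'
from h import *
p=load("side9")[0];cv2.imwrite("pics/s9z.png",cv2.resize(p[175:265,285:375,::-1],None,fx=6,fy=6,interpolation=cv2.INTER_CUBIC))
E
```

```text
15.9 [ 0.51448621 -0.05318802  0.30087761] [-1.79974027e+02  4.63980413e-02  6.13891721e+01] [-1.67627162 -5.04634897  3.70963878] 0.01507079622592315 [ 39.    9.9 -39.  108.1   6.9  64.4  58.9]
side 81 ang 28.707075 drum [0.68247437 0.03934676] drum off line -0.00019813279266392425 axis off -0.0004314713718648125 end [0.65036063 0.02320484] drum ang from axis 28.77692282807684
top 15 ang 25.937887 drum [0.68337051 0.04035458] drum off line 0.0024154147657488544 axis off -0.00757968454351985 end [0.64934863 0.02094631] drum ang from axis 28.91131185823817
```

View pics/s9z.png

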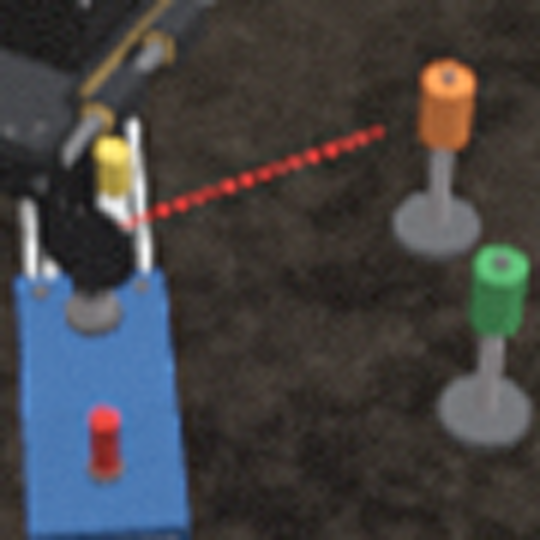

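Run:
```python
from cell import env
o=env.get_obs();print(o['time_s'],o['force'],abs(o['joint_velocities']).max());print(env.sign_off())
```

```text
15.9 [-1.67627162 -5.04634897  3.70963878] 0.09996024180189349
the job is handed in; nothing more can be done
None
```

I locked the carriage with the pin, turned the mirror onto the orange marker, and handed the job in at 15.9 s. The arm is still holding the yellow bar. No verdict was reported, so the checks below are my own.

- **Pin:** I gripped it by the red handle and lowered it through the carriage into the rail. The last push met 12 N with the tip at about 4 mm, which is its seated height. After I let go, the pictures show it upright with its flange on the carriage, and the carriage has not visibly moved.
- **Mirror:** I turned it about 23.4° in all, with a commanded grip of 15 N. The line first passed about 4 mm off the drum centre, so I added a 0.7° correction.
- **Line of sight:** It now passes 0.2 mm from the centre of the orange drum by the side camera and 2.4 mm by the top camera, against 12 mm allowed. The top figure is less reliable, because only a short piece of the line was visible there.
- **Disagreement:** The two cameras differed by about 3 mm on where the hole was. I aimed for the middle, and the pin went in with no more than about 1 N of sideways force.
- **Leftover force:** About 5 N of sideways force along the rail remains at the gripper, which I left as it was.
- **Loose items:** The arm was never lowered near the eyepiece, canister or filter slider. I did not check their positions again at the end.

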